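Put the finished slide carrier on its stack

ROBOT

A 7-joint arm with a two-finger parallel gripper is mounted at the origin on the work surface. World frame = base frame: x ahead of the robot, y to its left, z up, the work surface at z = 0. Lengths are in m, angles in rad, forces in N, time in s.
With the tool pointing down it reaches from about 0.4 to 0.85 m from the base axis. Payload 4.5 kg.
Tool frame: the origin (TCP) lies at the centre of the arm's flange, where the gripper is bolted on; the fingertips stand manip.nose_length ahead of it and the grasp point (between the pads) lies 155 mm ahead of it (manip.nose_length is the distance from the TCP to the fingertips, in m); z points along the fingers, y is the line along which they close (so a half turn about z gives the same grasp; the last joint's range is limited). The gripper opens to 85 mm and grips with 20 to 120 N. Pads are 22 mm wide; open, the fingers measure 114 mm over their backs; the gripper's body (76 mm by 85 mm) begins 54 mm behind the grasp point. The pads swing forward as they close: fully open they stand 13 mm farther back than shut.
Start: joints at [1.149, 0.689, -0.195, 1.565, 0.157, 0.902, -0.215], TCP at [0.275, -0.561, 0.405] pointing down, gripper open.
Joint ranges: [-3.01, 3.01], [-0.46, 2.08], [-1.47, 1.51], [0.13, 2.56], [-1, 4.14], [0.04, 2.09], [-2.66, 2.66]. Speed limits (rad/s): [2.57, 2.57, 3.14, 3.14, 3.14, 3.14, 3.14].

INTERFACE

Orientations are given as [roll, pitch, yaw] about the fixed x, y, z axes, in that order (R = Rz(yaw) Ry(pitch) Rx(roll)).
In Python, from rig import manip gives the robot as it stands.
- The arm moves only by the tool apply_moves, never from a script. Its argument "deltas" is text: rows parted by semicolons, each of 7 numbers parted by spaces: the shift along the tool's x, y, z in cm, then the turn, a rotation vector about the tool's x, y, z in degrees, then the gripper command: -1 is shut, 1 is fully open, values between are in proportion. A call has 1 to 8 rows; each row is the pose to reach, as a shift and turn from the pose commanded when the call began, along the tool's axes at that moment; what a row does not reach only later rows make up. A row lasts 1/8 s, in which the tool goes at most 62.5 mm and 10.7 degrees, less where a joint would pass 70% of its speed; a pose out of reach is approached as far as the arm can. A call with a gripper value outside its range is refused whole. The fingers move at their own pace and stop on an object; "force" is the grip in N (left out, the last holds). Time passes only in rows, so rows that repeat a pose let the fingers close. It gives the time, the measured TCP pose, the force, the opening and the grip force at its end, in the units of the state.
- manip.sense(): the state, without advancing time (a new reading comes with each control period).
- manip.grab_frame(name): name is "scene" or "side" or "wrist"; returns (picture, depth): 384x512x3 uint8, red, green, blue; 384x512 float32, m along the optical axis (not along the pixel's ray), 0 where there is no reading.
- manip.calibration(name): a dict with "vfov" (degrees; the focal length in pixels is half the picture's height over the tangent of half this angle, whatever the lens; pixels are square), "cx", "cy" (the principal point, pixels), "T" (4x4, takes a point from camera to world coordinates); the wrist camera has in their place "mount" (4x4, takes a point from camera to tool coordinates, whose origin is the TCP and whose axes are the flange's). Camera axes: x right, y down, z forward; pixel columns grow to the right and rows downward; lengths in m; the calibration is good to about 2 mm. A picture is of the moment at which its call begins: read the wrist's pose just before it. calibration takes no time and is no camera call.
- manip.close_job(): hands the job in; it is judged then, once.
The state is a dict: "t": time; "joints": joint angles; "joint_velocities": joint speeds; "joint_efforts": joint torques, N m; "tcp_pos": TCP position; "tcp_rot": TCP orientation; "contact_force": force on the tool from outside, world axes, zero at the start; "wrist_torque": the same for the moment, N m; "finger_gap": opening from 0.0 (shut) to 1.0 (fully open); "finger_force": force on a finger pad.
Only numpy, scipy, OpenCV 4.12 (cv2) and the standard library are available. Lean on these libraries where they do the work, as an engineer would, in place of code of your own. Each camera call takes 0.05 s, during which the arm holds its last target. There are 200 camera calls.

TASK

Slide the orange slide carrier flat along the light box until its near end sticks out over the light box's front edge (the edge facing the robot) by about a third of its length. Then grip it by that overhanging end, lift it off and lay it flat on top of the orange stack of slide mailers, centred and lengthwise along the stack, and let go. Leave the blue carrier where it lies.

Things in the scene. Friction and masses are not known exactly. Their poses are not given: they have to be found in the camera images.
- orange_carrier: Loose flat slide carrier: an orange plastic plate 110 mm long (its x), 56 mm wide (its y), 5 mm thick, about 40 g, with a glass slide flush in its top. Origin at the centre of its underside, z up. It lies flat on the light box with its length within about 10 degrees of the light box's x axis; its -x end is the near one, facing the robot. The orange and the blue carrier lie side by side in either order.
- blue_carrier: The same carrier in blue, also lying on the light box; a bystander. Origin at the centre of its underside. At least 50 mm of clear space lies between the two carriers.
- light_box: Grey viewing box with a smooth flat white top, fixed to the bench: 200 mm deep (its x), 280 mm wide (its y), 40 mm high. Origin at the centre of its underside on the bench; its front edge, facing the robot, lies at x = -100 mm, and nothing stands below or in front of it.
- orange_stack: Stack of three orange slide mailers joined into one upright block with a flat top: 84 mm long (its x), 40 mm wide (its y), 42 mm high, 0.35 kg, standing loose on the bench. Origin at the centre of its underside, z up. The carrier overhangs it all round when centred. An equal blue stack stands beside it (130 mm or more from centre to centre), and a small amber bottle 65 mm high stands beyond the stacks.
Mind the look-alikes: they are no part of the job. Of the things like the orange_carrier, leave any that is purple or red; of the rest the larger one is meant.

How it is judged:
On the way:
1. The orange carrier lies flat on the light box with its near end at least 20 mm over the front edge (x of orange_carrier in the frame of light_box between -0.11 and -0.065 m and z of orange_carrier in the frame of light_box between 0.036 and 0.044 m and angle between orange_carrier's own z axis and vertical below 0.08 rad and contact force between orange_carrier and light_box above 0.05 N), for 0.2 s.
At the end, for the whole second after the job is handed in: The orange carrier rests flat (within 4.5 degrees) on top of the upright orange stack, its centre within 18 mm of the stack's centre and its length within 12 degrees of the stack's length (either way round), released and still (horizontal distance between orange_carrier and orange_stack below 0.018 m and angle between the x axis of orange_carrier and the x axis of orange_stack, either way round below 0.22 rad and z of orange_carrier in the frame of orange_stack between 0.039 and 0.046 m and angle between each of orange_carrier, orange_stack's own z axis and vertical below 0.08 rad and height (world z) of orange_stack below 0.004 m and linear speed of orange_carrier below 0.02 m/s); the robot touches nothing.
It fails at once if The blue carrier is moved more than 20 mm (distance of blue_carrier from where it was at the start of the episode above 0.02 m).
It also fails if it takes over 45 s, if anything falls off the work surface, if the arm or the gripper's body presses on something with over 40 N, if the wrist force passes 120 N, or if a joint passes its speed limit or range.

## Working session

There is one attempt and no reset: what is moved stays moved. The work goes in short steps, Python scripts to look and compute and a tool call to move; the robot and the scene stay as the last step left them, time stands still between calls to the robot, and variables do not carry over. Pictures are saved under pics/ and viewed, at most 10 in all, crops included, and the job is handed in when it is done.

Besides the shell and the picture viewer there is one more tool, called after "Emit:" as name(argument=value, ...), one argument or row to a line, values as JSON. apply_moves: Moves the arm, as the interface text tells. Its arguments: {"type":"object","properties":{"deltas":{"type":"string"},"force":{"type":"number"}},"required":["deltas"]}

```bash
ls; mkdir -p pics
python3 - <<'E'
from rig import manip
import cv2,numpy as np
print(manip.nose_length, manip.sense())
for n in("scene","side"):
    p,d=manip.grab_frame(n);c=manip.calibration(n);print(n,c)
    np.savez(f"pics/{n}0.npz",p=p,d=d,T=c["T"],f=192/np.tan(np.radians(c["vfov"]/2)),cx=c["cx"],cy=c["cy"])
    cv2.imwrite(f"pics/{n}0.png",p[:,:,::-1])
E
```

```text
pics
0.1734 {'t': 0.0, 'joints': array([ 1.14881958,  0.68997378, -0.19450736,  1.5663852 ,  0.15731292,
        0.90247523, -0.21509406]), 'joint_velocities': array([-0.00079081,  0.00232063, -0.00010001, -0.00060783,  0.00058414,
        0.00209981,  0.00084791]), 'joint_efforts': array([ 1.45969343e-04, -5.39614606e+01, -1.26663521e+00, -1.58549237e+01,
        9.10384784e-03,  9.47282359e-03, -2.69186836e-05]), 'tcp_pos': array([ 0.27492089, -0.56090693,  0.40387897]), 'tcp_rot': array([-3.13974979e+00,  1.48064363e-04,  4.55875190e-01]), 'contact_force': array([-0.90363752, -0.39663332, -0.50538421]), 'wrist_torque': array([-0.00449612,  0.04958723, -0.03333131]), 'finger_force': 0.0, 'finger_gap': 0.9970460131545913}
scene {'vfov': 42.675132027411614, 'cx': 258.4538778997313, 'cy': 200.33665892290952, 'T': array([[ 0.26055749,  0.7279761 , -0.63416133,  1.47364606],
       [ 0.96536571, -0.20554556,  0.16068627, -0.15785725],
       [-0.01337328, -0.65406561, -0.7563196 ,  1.10306122],
       [ 0.        ,  0.        ,  0.        ,  1.        ]])}
side {'vfov': 54.82384312788118, 'cx': 250.39620623850362, 'cy': 191.219485810693, 'T': array([[-0.76485107, -0.44152429,  0.46910462,  0.12662549],
       [-0.64413912,  0.53473707, -0.54693789,  0.60960614],
       [-0.00936126, -0.72049467, -0.69339729,  0.78698955],
       [ 0.        ,  0.        ,  0.        ,  1.        ]])}
```

View pics/scene0.png

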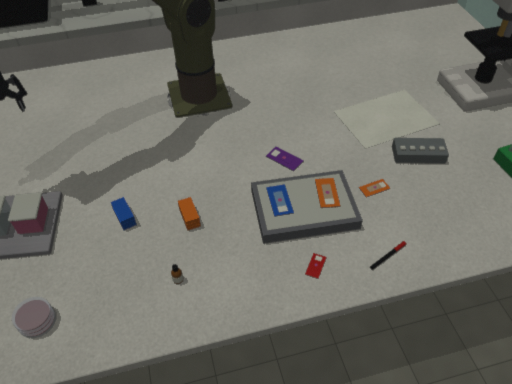

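View pics/side0.png

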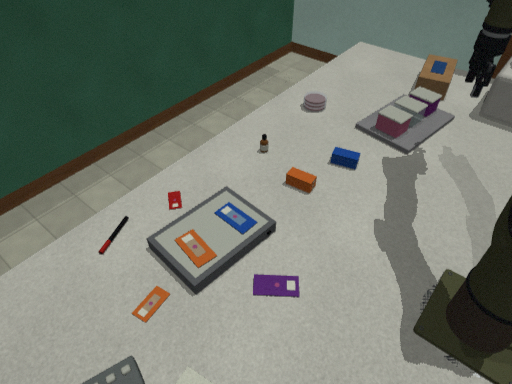

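Scene view: the orange candidates are the carrier on the light box at (327,193) and a smaller plate on the bench at (375,187). Purple (285,158) and red (316,265) are excluded. The one on the box is larger and lies on the light box, so it fits. The orange stack is at (189,213), the blue stack at (123,213), the bottle at (177,274) and the blue carrier at (280,200).

```bash
cat > h.py <<'E'
import numpy as np,cv2
def load(n):
    z=np.load(f"pics/{n}.npz");p,d,T=z["p"],z["d"],z["T"];f=float(z["f"])
    v,u=np.mgrid[:384,:512]
    P=np.stack([(u-z["cx"])/f*d,(v-z["cy"])/f*d,d],-1)@T[:3,:3].T+T[:3,3]
    return p,d,P,cv2.cvtColor(p,cv2.COLOR_RGB2HSV)
def blobs(P,d,m,zr,minpx=40):
    m=(m&(d>0)&(P[...,2]>zr[0])&(P[...,2]<zr[1])).astype(np.uint8)
    m=cv2.morphologyEx(m,cv2.MORPH_CLOSE,np.ones((5,5)))
    k,l,s,c=cv2.connectedComponentsWithStats(m)
    for i in range(1,k):
        if s[i,4]<minpx: continue
        q=P[(l==i)&(d>0)&(P[...,2]>zr[0])]
        r=cv2.minAreaRect((q[:,:2]*1000).astype(np.float32))
        b=cv2.boxPoints(r)
        e=max(b[1]-b[0],b[2]-b[1],key=np.linalg.norm)
        print("px",c[i].round(),"n",s[i,4],"c",np.round(r[0],1),"size",np.round(r[1],1),"yaw",np.round(np.degrees(np.arctan2(e[1],e[0])),1),"z",np.percentile(q[:,2],[10,50,90]).round(4))
E
python3 - <<'E'
from h import *
for n in("scene0","side0"):
    p,d,P,h=load(n); H,S,V=[h[...,i] for i in range(3)]
    O=(H<16)&(H>5)&(S>170)&(V>70); B=(H>100)&(H<122)&(S>150)&(V>50)
    print(n,"orange low");blobs(P,d,O,(-.01,.03))
    print("orange carrier/stack top");blobs(P,d,O,(.035,.06))
    print("blue");blobs(P,d,B,(.035,.06))
    G=(S<60)&(P[...,0]>.3)&(P[...,0]<.95)&(abs(P[...,1])<.5)
    print("box top");blobs(P,d,G,(.033,.05),800)
p=load("scene0")[0]
cv2.imwrite("pics/crop.png",cv2.resize(p[140:300,100:420],None,fx=2.5,fy=2.5,interpolation=2)[:,:,::-1])
E
```

```text
scene0 orange low
px [372. 189.] n 144 c [596.6 426. ] size [43.8 83.5] yaw -80.3 z [0.0003 0.0031 0.0065]
px [193. 224.] n 70 c [ 601.2 -128.6] size [ 9.4 36.2] yaw -87.1 z [0.0082 0.0196 0.0285]
orange carrier/stack top
px [326. 191.] n 303 c [607.7 265.6] size [ 53.1 109.9] yaw -10.9 z [0.0417 0.0444 0.0469]
px [188. 210.] n 329 c [ 562.3 -132.4] size [88.  39.2] yaw 6.4 z [0.0383 0.0411 0.0444]
blue
px [279. 199.] n 323 c [598.7 125.1] size [ 53.3 110.6] yaw -3.8 z [0.0417 0.0446 0.0474]
px [122. 210.] n 325 c [ 511.  -313.1] size [86.8 39. ] yaw 14.8 z [0.0382 0.0415 0.0444]
box top
px [304. 205.] n 4391 c [618.8 195.1] size [282.3 204.9] yaw 85.1 z [0.0368 0.0399 0.0433]
side0 orange low
px [298. 184.] n 154 c [ 555.4 -112.8] size [83.9 10. ] yaw 10.7 z [0.0086 0.0178 0.0272]
px [152. 303.] n 365 c [594.3 425.9] size [42.7 83.9] yaw -81.1 z [0.0012 0.0029 0.0045]
orange carrier/stack top
px [301. 176.] n 266 c [ 557.9 -130.4] size [83.1 41.4] yaw 7.5 z [0.0379 0.0411 0.0432]
px [196. 250.] n 490 c [606.2 267.5] size [ 55.6 109.4] yaw -10.5 z [0.0426 0.0443 0.046 ]
blue
px [346. 154.] n 230 c [ 506.7 -310.4] size [82.7 44. ] yaw 14.0 z [0.0388 0.0414 0.0431]
px [237. 219.] n 398 c [596.6 126.8] size [ 55.8 110.1] yaw -3.5 z [0.0428 0.0444 0.0461]
box top
px [209. 234.] n 5222 c [615.9 195.3] size [281.9 202.9] yaw 85.1 z [0.0376 0.0396 0.0417]
```

View pics/crop.png

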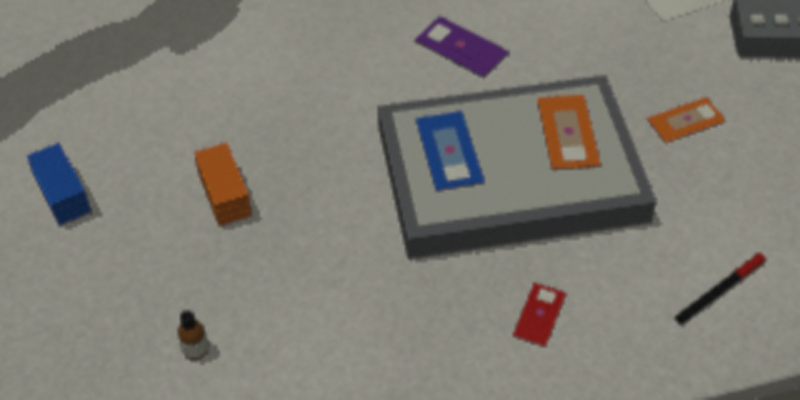

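The crop confirms it. The orange plate at crop (570,130) measures 110×55 mm and lies on the box. The bench plate at crop (687,120) is only 84×43 mm, so it is the look-alike.

Plan:
1. With shut fingers, push the far end about 66 mm toward the robot.
2. Grip the overhanging end across its width with the tool pointing down.
3. Carry it to the stack and place it.

```bash
cat > go.py <<'E'
import sys,numpy as np
from scipy.spatial.transform import Rotation as R
from rig import manip
s=manip.sense();x,y,z,yaw=map(float,sys.argv[1:5])  # mm, deg
R0=R.from_euler("xyz",s["tcp_rot"]);R1=R.from_euler("xyz",[180,0,yaw],degrees=True)
d=R0.inv().apply(np.array([x,y,z])/1000-s["tcp_pos"])*100
print("t",s["t"],"cm",d.round(2),"deg",np.degrees((R0.inv()*R1).as_rotvec()).round(2),"F",s["contact_force"].round(1),"gap",round(s["finger_gap"],3))
E
python3 go.py 681 252.5 320 -10.6
```

```text
t 0.1 cm [ 72.27 -55.14   8.48] deg [-0.09  0.04 36.72] F [ 0.3 -0.7  0.2] gap 1.001
```

Emit:
apply_moves(
  deltas="72.3 -55.1 0 0 0 36.7 -1;72.3 -55.1 0 0 0 36.7 -1;72.3 -55.1 0 0 0 36.7 -1;72.3 -55.1 0 0 0 36.7 -1;72.3 -55.1 0 0 0 36.7 -1;72.3 -55.1 0 0 0 36.7 -1;72.3 -55.1 0 0 0 36.7 -1;72.3 -55.1 0 0 0 36.7 -1",
  force=30,
)

```text
t: 1.1
tcp_pos: [0.4994, -0.1121, 0.4046]
tcp_rot: [3.141, 0.0, -0.185]
contact_force: [1.5, -0.5, -0.1]
finger_gap: 0.003
finger_force: 0.0
```

```bash
python3 go.py 681 252.5 320 -10.6
```

```text
t 1.1 cm [ 11.15 -39.18   8.45] deg [0.01 0.01 0.02] F [ 1.5 -0.5 -0.1] gap 0.003
```

Emit:
apply_moves(
  deltas="11.1 -39.2 8.4 0 0 0 -1;11.1 -39.2 8.4 0 0 0 -1;11.1 -39.2 8.4 0 0 0 -1;11.1 -39.2 8.4 0 0 0 -1;11.1 -39.2 8.4 0 0 0 -1;11.1 -39.2 8.4 0 0 0 -1;11.1 -39.2 8.4 0 0 0 -1;11.1 -39.2 8.4 0 0 0 -1",
)

```text
t: 2.1
tcp_pos: [0.6791, 0.2557, 0.3184]
tcp_rot: [-3.139, 0.003, -0.179]
contact_force: [0.3, -0.3, -0.3]
finger_gap: 0.005
finger_force: 0.0
```

```bash
python3 go.py 681 252.5 222 -10.6
python3 - <<'E'
from rig import manip
import cv2,numpy as np
from scipy.spatial.transform import Rotation as R
s=manip.sense();p,d=manip.grab_frame("wrist");c=manip.calibration("wrist")
M=np.eye(4);M[:3,:3]=R.from_euler("xyz",s["tcp_rot"]).as_matrix();M[:3,3]=s["tcp_pos"]
np.savez("pics/w1.npz",p=p,d=d,T=M@c["mount"],f=192/np.tan(np.radians(c["vfov"]/2)),cx=c["cx"],cy=c["cy"])
cv2.imwrite("pics/w1.png",p[:,:,::-1])
from h import *
p,d,P,h=load("w1"); H,S,V=[h[...,i] for i in range(3)]
blobs(P,d,(H<16)&(H>5)&(S>170)&(V>70),(.035,.06))
E
```

```text
t 2.1 cm [0.27 0.31 9.64] deg [-0.12  0.16  0.35] F [ 0.3 -0.3 -0.3] gap 0.005
px [256. 221.] n 1118 c [636.9 261.5] size [54.9 49. ] yaw 79.1 z [0.0439 0.0449 0.0458]
```

View pics/w1.png

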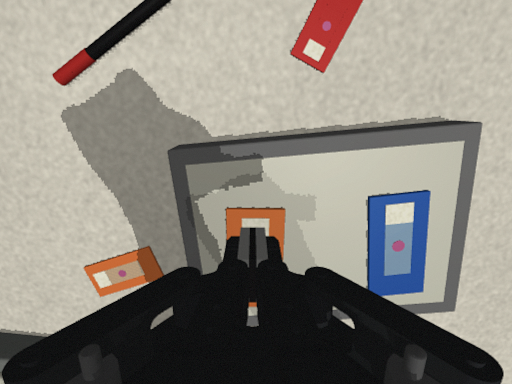

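The wrist view shows the carrier's far end at (256,208), in line with the fingers at (252,230). Its measured position agrees with the earlier estimate to within 1 mm. Next I descend beyond the far end.

Emit:
apply_moves(
  deltas="0.3 0.3 5.0 -0.1 0.2 0.3 -1;0.3 0.3 9.2 -0.1 0.2 0.3 -1;0.3 0.3 9.6 -0.1 0.2 0.3 -1;0.3 0.3 9.6 -0.1 0.2 0.3 -1;0.3 0.3 9.6 -0.1 0.2 0.3 -1",
)

```text
t: 2.78
tcp_pos: [0.6834, 0.2474, 0.2273]
tcp_rot: [-3.141, -0.007, -0.19]
contact_force: [-0.1, -0.5, 0.1]
finger_gap: 0.001
finger_force: 0.0
```

```bash
python3 go.py 681 252.5 215.4 -10.6
```

```text
t 2.775 cm [-0.34 -0.46  1.19] deg [-0.01 -0.42 -0.31] F [-0.1 -0.5  0.1] gap 0.001
```

Emit:
apply_moves(
  deltas="0 0 0.6 0 0 0 -1;0 0 0.6 0 0 0 -1;0 0 0.6 0 0 0 -1",
)

```text
t: 3.15
tcp_pos: [0.6823, 0.2475, 0.2188]
tcp_rot: [3.14, -0.004, -0.19]
contact_force: [0.3, 0.0, -0.8]
finger_gap: -0.003
finger_force: 0.0
```

```bash
python3 go.py 681 252.5 215.4 -10.6
```

```text
t 3.15 cm [-0.23 -0.47  0.34] deg [ 0.1  -0.21 -0.28] F [ 0.3  0.  -0.8] gap -0.003
```

Emit:
apply_moves(
  deltas="-0.1 -0.4 0.2 0 -0.2 -0.3 -1;-0.1 -0.4 0.3 0 -0.2 -0.3 -1;-0.1 -0.4 0.3 0 -0.2 -0.3 -1;-0.1 -0.4 0.3 0 -0.2 -0.3 -1",
)

```text
t: 3.65
tcp_pos: [0.6822, 0.2514, 0.2157]
tcp_rot: [3.14, -0.0, -0.185]
contact_force: [1.1, 0.3, -0.6]
finger_gap: -0.001
finger_force: 0.0
```

```bash
python3 go.py 681 252.5 215 -10.6
```

```text
t 3.65 cm [-0.14 -0.09  0.07] deg [ 0.11 -0.01  0.01] F [ 1.1  0.3 -0.6] gap -0.001
```

Emit:
apply_moves(
  deltas="0 0 0.1 0 0 0 -1;0 0 0.2 0 0 0 -1;0 0 0.2 0 0 0 -1",
)

```text
t: 4.03
tcp_pos: [0.6821, 0.2515, 0.2137]
tcp_rot: [3.14, -0.0, -0.185]
contact_force: [0.5, 0.7, 0.2]
finger_gap: 0.001
finger_force: 0.2
```

Emit:
apply_moves(
  deltas="-0.7 0 -0.1 0 0 0 -1;-1.5 0 -0.1 0 0 0 -1;-2.3 0 -0.1 0 0 0 -1;-3.1 0 -0.1 0 0 0 -1;-3.9 0 -0.1 0 0 0 -1;-4.7 0 -0.1 0 0 0 -1;-5.5 0 -0.1 0 0 0 -1;-6.3 0 -0.1 0 0 0 -1",
)

```text
t: 5.03
tcp_pos: [0.6197, 0.2631, 0.2147]
tcp_rot: [3.14, -0.0, -0.185]
contact_force: [0.6, 0.2, -0.3]
finger_gap: -0.001
finger_force: 0.1
```

```bash
cat > look.py <<'E'
import sys
from rig import manip
from h import *
n="scene"; t=sys.argv[1]
for n in("scene","side"):
    p,d=manip.grab_frame(n);c=manip.calibration(n)
    np.savez(f"pics/{n}{t}.npz",p=p,d=d,T=c["T"],f=192/np.tan(np.radians(c["vfov"]/2)),cx=c["cx"],cy=c["cy"])
    cv2.imwrite(f"pics/{n}{t}.png",p[:,:,::-1])
    p,d,P,h=load(n+t); H,S,V=[h[...,i] for i in range(3)]
    print(n);blobs(P,d,(H<16)&(H>5)&(S>170)&(V>50),(.035,.3))
E
python3 look.py 1;python3 go.py 612 264 215 -10.6
```

```text
scene
px [188. 210.] n 324 c [ 563.  -132.3] size [86.7 39.3] yaw 7.1 z [0.0381 0.0413 0.0449]
side
px [301. 176.] n 265 c [ 557.5 -129.8] size [82.3 41.3] yaw 7.5 z [0.0388 0.0414 0.0433]
px [209. 264.] n 544 c [554.  277.1] size [ 54.9 112.9] yaw -10.5 z [0.0426 0.0442 0.0458]
t 5.125 cm [-0.7   0.09 -0.04] deg [0.11 0.08 0.07] F [-0.6  0.6 -0.5] gap 0.002
```

Emit:
apply_moves(
  deltas="-0.7 0 0 0 0 0 -1;-1.3 0 0 0 0 0 -1;-1.4 0 0 0 0 0 -1;-1.4 0 0 0 0 0 -1;-0.4 0 0 0 0 0 -1;-0.4 0 -4 0 0 0 -1;-0.4 0 -8 0 0 0 -1;-0.4 0 -8 0 0 0 -1",
)

```text
t: 6.12
tcp_pos: [0.6186, 0.2639, 0.2985]
tcp_rot: [-3.139, -0.007, -0.186]
contact_force: [-0.5, 0.4, -0.3]
finger_gap: 0.001
finger_force: 0.0
```

```bash
python3 look.py 2;python3 go.py 505 286 300 -10.6
```

```text
scene
px [321. 178.] n 182 c [563.6 270.4] size [ 62.2 146.5] yaw -17.9 z [0.0418 0.0444 0.0469]
px [188. 210.] n 327 c [ 562.1 -132.8] size [84.7 38.6] yaw 6.9 z [0.0381 0.0415 0.0445]
side
px [301. 176.] n 263 c [ 557.6 -128.9] size [82.4 41. ] yaw 7.1 z [0.0389 0.0413 0.0433]
px [212. 267.] n 560 c [539.8 278. ] size [ 58.1 110.5] yaw -10.7 z [0.0425 0.0442 0.0457]
t 6.225 cm [-11.4   -0.14  -0.52] deg [ 0.09 -0.05 -0.02] F [ 0.1  0.3 -0.9] gap 0.001
```

View pics/side2.png

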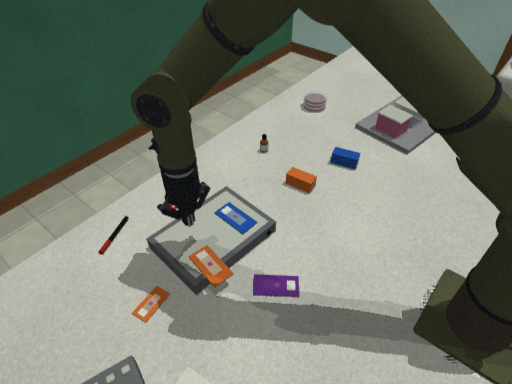

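The side view shows the carrier at (212,267), flat, overhanging the front edge with x' ≈ −84 mm in the box frame; the hand is clear of it. Now I open the gripper and go above the overhang.

Emit:
apply_moves(
  deltas="-6 -0.1 0 0 0 0 1;-11.8 -0.1 0 0 0 0 1;-11.8 -0.1 0 0 0 0 1;-11.8 -0.1 0 0 0 0 1;-11.8 -0.1 0 0 0 0 1;-11.8 -0.1 0 0 0 0 1",
)

```text
t: 6.98
tcp_pos: [0.5016, 0.2861, 0.2944]
tcp_rot: [3.14, -0.001, -0.186]
contact_force: [0.3, 0.3, -0.1]
finger_gap: 0.998
finger_force: 0.0
```

```bash
python3 go.py 500.5 285.7 202 -10.6
```

```text
t 6.975 cm [-0.11  0.04  9.24] deg [ 0.1  -0.05 -0.07] F [ 0.3  0.3 -0.1] gap 0.998
```

Emit:
apply_moves(
  deltas="-0.1 0 4 0 0 0 1;-0.1 0 7 0 0 0 1;-0.1 0 9.2 0 0 0 1;-0.1 0 9.2 0 0 0 1;-0.1 0 9.2 0 0 0 1;-0.1 0 9.2 0 0 0 1",
)

```text
t: 7.72
tcp_pos: [0.5, 0.2868, 0.2038]
tcp_rot: [3.141, -0.002, -0.185]
contact_force: [-0.3, 0.4, -0.3]
finger_gap: 0.998
finger_force: 0.0
```

```bash
python3 go.py 500.5 285.7 202 -10.6; python3 look.py 3
python3 - <<'E'
import cv2
p=cv2.imread("pics/side3.png");cv2.imwrite("pics/c3.png",cv2.resize(p[150:350,100:350],None,fx=3,fy=3,interpolation=2))
E
```

```text
t 7.725 cm [0.07 0.1  0.18] deg [ 0.03 -0.09  0.  ] F [-0.3  0.4 -0.3] gap 0.998
scene
px [323. 175.] n 253 c [544.1 277.3] size [ 52.1 109. ] yaw -11.0 z [0.0415 0.0444 0.0473]
px [188. 210.] n 323 c [ 561.1 -132.8] size [87.3 39.2] yaw 7.2 z [0.0382 0.0415 0.0443]
side
px [301. 176.] n 269 c [ 556.4 -129.6] size [83.4 40.7] yaw 4.8 z [0.0383 0.0411 0.0432]
px [194. 256.] n 59 c [558.4 306.6] size [ 27. 101.] yaw -35.2 z [0.0426 0.0441 0.0458]
px [220. 275.] n 258 c [506.2 290.1] size [73.7 39.7] yaw 83.4 z [0.0425 0.0443 0.0459]
```

View pics/c3.png

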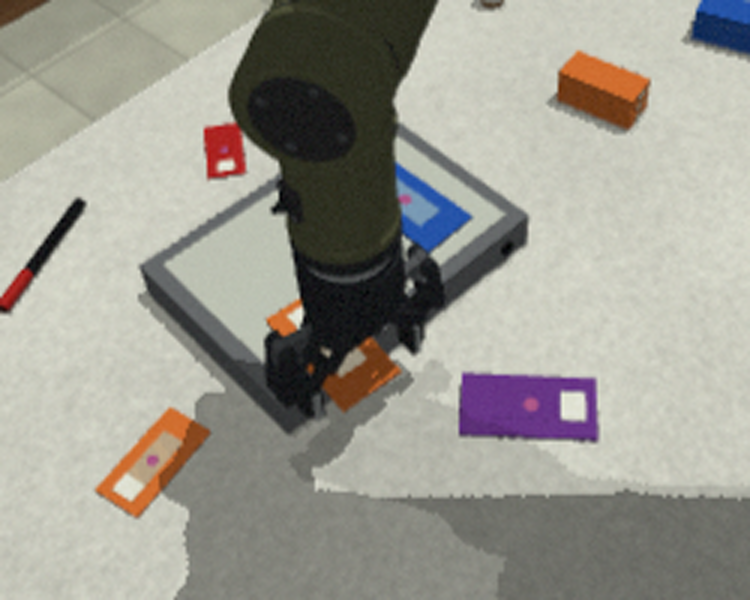

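The enlarged crop shows the fingers straddling the overhanging end at crop (360,375), with open space outside both edges. Closing now.

Emit:
apply_moves(
  deltas="0 0 0.1 0 0 0 0.5;0 0 0.1 0 0 0 -1;0 0 0.1 0 0 0 -1;0 0 0.1 0 0 0 -1;0 0 0.1 0 0 0 -1;0 0 -0.3 0 0 0 -1;0 0 -0.8 0 0 0 -1;0 0 -1.2 0 0 0 -1",
  force=45,
)

```text
t: 8.82
tcp_pos: [0.4995, 0.2866, 0.2149]
tcp_rot: [3.14, -0.0, -0.185]
contact_force: [-0.8, 0.1, 0.6]
finger_gap: 0.642
finger_force: 47.3
```

Emit:
apply_moves(
  deltas="0 0 -3 0 0 0 -1;0 0 -6 0 0 0 -1;0 0 -9 0 0 0 -1;0 0 -9 0 0 0 -1;0 0 -9 0 0 0 -1",
)

```text
t: 9.45
tcp_pos: [0.4991, 0.2867, 0.3042]
tcp_rot: [3.139, 0.001, -0.185]
contact_force: [-0.1, 0.0, -1.1]
finger_gap: 0.641
finger_force: 47.6
```

```bash
python3 go.py 524 -135.5 305 7.2; python3 look.py 4
python3 - <<'E'
import cv2
p=cv2.imread("pics/scene4.png");cv2.imwrite("pics/c4.png",cv2.resize(p[90:250,220:420],None,fx=3,fy=3,interpolation=2))
E
```

```text
t 9.45 cm [1.019e+01 4.105e+01 1.000e-02] deg [  0.13   0.06 -17.78] F [-0.1  0.  -1.1] gap 0.641
scene
px [326. 150.] n 294 c [542.2 277.1] size [ 54.9 112. ] yaw -10.2 z [0.1436 0.1463 0.1486]
px [188. 210.] n 330 c [ 561.3 -133.4] size [87.2 39.1] yaw 7.8 z [0.0383 0.0414 0.0444]
side
px [301. 176.] n 265 c [ 557.2 -130. ] size [82.3 40.2] yaw 5.8 z [0.0381 0.0411 0.0432]
px [189. 229.] n 55 c [560.  303.6] size [29.1 97.1] yaw -36.6 z [0.1443 0.1458 0.1467]
px [219. 247.] n 255 c [506.4 284.7] size [54.4 44. ] yaw 80.0 z [0.144  0.1456 0.147 ]
```

View pics/c4.png

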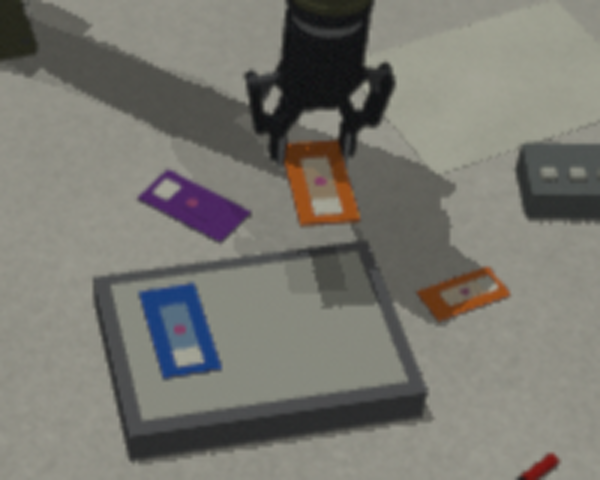

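The crop shows the carrier held flat by its near end at crop (320,150). Both cameras put its top at z ≈ 0.146, and the blue carrier hasn't moved. Now over to the stack.

```bash
python3 go.py 516 -135.3 290 7
```

```text
t 9.55 cm [ 9.41 41.16  1.48] deg [  0.17   0.12 -17.57] F [ 0.1  0.8 -0.4] gap 0.642
```

Emit:
apply_moves(
  deltas="1 4.5 0 0 0 -2 -1;2 9 0 0 0 -4 -1;3.2 14 0 0 0 -6 -1;4.3 19 0 0 0 -8 -1;5.5 24 0 0 0 -10 -1;6.6 29 0 0 0 -12.5 -1;7.8 34 0 0 0 -15 -1;8.7 38 0 0 0 -17 -1",
)

```text
t: 10.55
tcp_pos: [0.5148, -0.1051, 0.3044]
tcp_rot: [3.14, 0.002, 0.111]
contact_force: [0.5, -0.4, -0.2]
finger_gap: 0.639
finger_force: 47.6
```

```bash
python3 go.py 516 -135.3 260 7
```

```text
t 10.55 cm [-0.2   3.    4.44] deg [ 0.1   0.13 -0.62] F [ 0.5 -0.4 -0.2] gap 0.639
```

Emit:
apply_moves(
  deltas="0 1.6 0 0 0 -0.6 -1;-0.1 3 1 0 0 -0.6 -1;-0.1 3 2.5 0 0 -0.6 -1;-0.1 3 4.4 0 0 -0.6 -1;-0.1 3 4.4 0 0 -0.6 -1;-0.1 3 4.4 0 0 -0.6 -1",
)

```text
t: 11.3
tcp_pos: [0.5177, -0.1315, 0.2613]
tcp_rot: [3.141, 0.001, 0.124]
contact_force: [-0.6, 0.1, -0.1]
finger_gap: 0.641
finger_force: 47.6
```

```bash
python3 go.py 516 -135.3 208 7; python3 look.py 5
python3 - <<'E'
import cv2,numpy as np
a=[cv2.resize(cv2.imread(f"pics/{n}5.png")[y:y+140,x:x+140],None,fx=2.8,fy=2.8,interpolation=2) for n,x,y in(("scene",120,120),("side",240,90))]
cv2.imwrite("pics/c5.png",np.hstack(a))
E
```

```text
t 11.3 cm [-0.21  0.35  5.33] deg [0.06 0.05 0.12] F [-0.6  0.1 -0.1] gap 0.641
scene
px [188. 202.] n 517 c [ 561.8 -127.4] size [112.4  53.1] yaw 6.2 z [0.0398 0.102  0.1054]
side
px [299. 170.] n 442 c [ 563.1 -111.2] size [100.2  83.4] yaw 1.9 z [0.0395 0.0425 0.1048]
px [318. 163.] n 48 c [ 512.2 -131.4] size [15.3 61.6] yaw -76.8 z [0.1027 0.1038 0.1053]
```

View pics/c5.png

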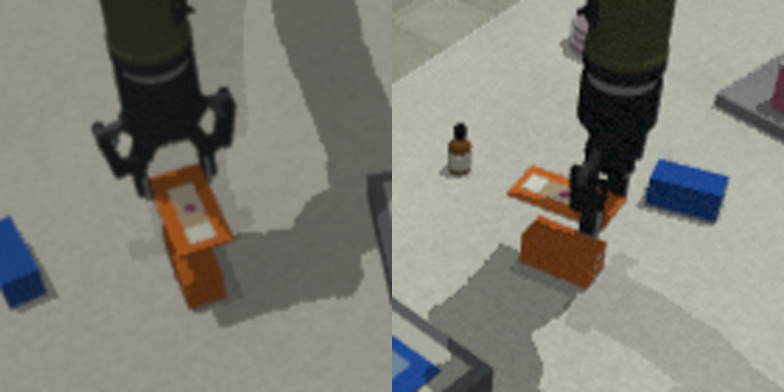

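The crops show the carrier held level above the orange stack (scene crop (190,210)), with the fingers outside the stack's sides. It needs about 4 mm in −y. Lowering while correcting that.

Emit:
apply_moves(
  deltas="-0.1 0.4 1.5 0 0 0 -1;-0.1 0.4 3 0 0 0 -1;-0.1 0.4 4.5 0 0 0 -1;-0.1 0.4 5 0 0 0 -1;-0.1 0.4 5.2 0 0 0 -1;-0.1 0.4 5.2 0 0 0 -1;-0.1 0.4 5.2 0 0 0 -1",
)

```text
t: 12.28
tcp_pos: [0.5172, -0.1369, 0.2098]
tcp_rot: [3.14, -0.0, 0.122]
contact_force: [0.4, -0.0, -0.9]
finger_gap: 0.637
finger_force: 47.6
```

```bash
python3 go.py 516 -135.8 206 7
```

```text
t 12.275 cm [-0.11 -0.13  0.38] deg [ 0.11 -0.02  0.02] F [ 0.4 -0.  -0.9] gap 0.637
```

Emit:
apply_moves(
  deltas="-0.1 -0.1 0.1 0 0 0 -1;-0.1 -0.1 0.2 0 0 0 -1;-0.1 -0.1 0.3 0 0 0 -1;-0.1 -0.1 0.3 0 0 0 -1;-0.1 -0.1 0.3 0 0 0 -1",
)

```text
t: 12.9
tcp_pos: [0.5159, -0.136, 0.2064]
tcp_rot: [3.14, 0.001, 0.122]
contact_force: [0.1, 0.3, -1.3]
finger_gap: 0.64
finger_force: 47.6
```

Emit:
apply_moves(
  deltas="0 0 0.1 0 0 0 -1;0 0 0.1 0 0 0 -1",
)

```text
t: 13.15
tcp_pos: [0.5159, -0.136, 0.2053]
tcp_rot: [3.14, 0.001, 0.122]
contact_force: [-0.1, 0.2, -0.7]
finger_gap: 0.637
finger_force: 47.6
```

Emit:
apply_moves(
  deltas="0 0 0.1 0 0 0 -1;0 0 0.1 0 0 0 -1",
)

```text
t: 13.4
tcp_pos: [0.5159, -0.136, 0.2044]
tcp_rot: [3.14, 0.0, 0.122]
contact_force: [0.1, 0.6, 0.3]
finger_gap: 0.64
finger_force: 47.6
```

Emit:
apply_moves(
  deltas="0 0 0.1 0 0 0 -1;0 0 0.1 0 0 0 -1",
)

```text
t: 13.65
tcp_pos: [0.5159, -0.136, 0.2043]
tcp_rot: [3.14, 0.0, 0.122]
contact_force: [-1.5, 0.3, 9.0]
finger_gap: 0.637
finger_force: 48.4
```

Contact at 9 N. I'll ease up 1 mm, release, and rise.

Emit:
apply_moves(
  deltas="0 0 -0.1 0 0 0 -1;0 0 -0.1 0 0 0 0.4;0 0 -0.1 0 0 0 0.6;0 0 -0.1 0 0 0 1;0 0 -0.1 0 0 0 1;0 0 -0.1 0 0 0 1;0 0 -3 0 0 0 1;0 0 -6 0 0 0 1",
)

```text
t: 14.65
tcp_pos: [0.5157, -0.1358, 0.2637]
tcp_rot: [3.14, 0.002, 0.123]
contact_force: [0.4, -0.3, 0.7]
finger_gap: 0.998
finger_force: 0.0
```

Emit:
apply_moves(
  deltas="0 0 -5 0 0 0 1;-5 0 -8 0 0 0 1;-8 0 -8 0 0 0 1;-8 0 -8 0 0 0 1",
)

```text
t: 15.15
tcp_pos: [0.4341, -0.1461, 0.3439]
tcp_rot: [3.14, 0.003, 0.121]
contact_force: [0.9, 0.3, 0.3]
finger_gap: 0.998
finger_force: 0.0
```

```bash
python3 look.py 6
python3 - <<'E'
import cv2,numpy as np
a=[cv2.resize(cv2.imread(f"pics/{n}6.png")[y:y+140,x:x+140],None,fx=2.8,fy=2.8,interpolation=2) for n,x,y in(("scene",120,140),("side",240,90))]
cv2.imwrite("pics/c6.png",np.hstack(a))
E
```

```text
scene
px [188. 208.] n 356 c [ 561.2 -131. ] size [109.7  53.7] yaw 7.7 z [0.0435 0.0465 0.0494]
side
px [508.  49.] n 83 c [  307.6 -1450.7] size [32.9 24.8] yaw 20.6 z [0.0418 0.0602 0.0877]
px [303. 176.] n 292 c [ 557.6 -129.4] size [108.2  57.3] yaw 7.2 z [0.0443 0.0462 0.0481]
```

View pics/c6.png

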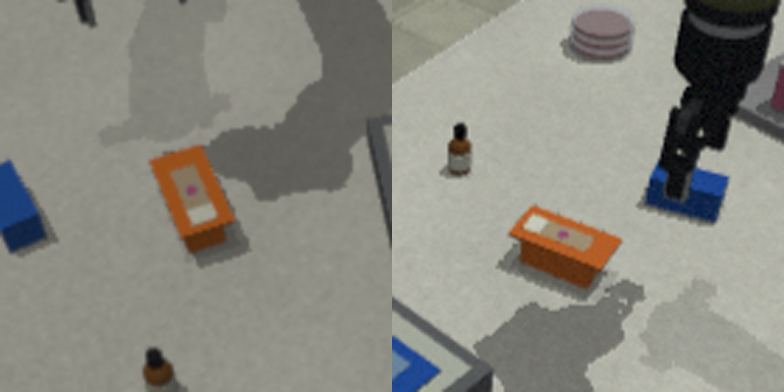

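The carrier lies flat on the orange stack, at scene crop (190,190) and side crop (563,235). It is centred to about 2 mm, yaw is about 7.5°, top z is 0.046, and the gripper is clear. Handing in.

```bash
python3 -c "
from rig import manip
print(manip.close_job())"
```

```text
the job is handed in; nothing more can be done
None
```

The orange carrier was slid out over the light box's front edge, gripped by its overhanging end, and laid flat and centred (to about 2 mm) on the orange stack; the blue carrier was not touched, and the job was handed in after about 15 s of the 45 s allowed, with no verdict returned.

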